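# Clear the stuck capsules from the heating block and reset its cutout

## Task

The heating block has tripped with sample capsules stuck in its bores. With the ejector rod from its stand, drive each capsule down out of its bore onto the catch tray (never pushing one with the fingers), put the rod back in its stand, pull the tray out, stand the capsules upright in the crate, one to a cell, and push the tray fully home again. Once the block is empty, reset the tripped cutout by pushing its lever fully off and then fully on; leave the glassware and bottle around them alone.

Things in the scene. Friction and masses are not known exactly. Their poses are not given: they have to be found in the camera images.
- block: Aluminium heating block, fixed: a bridge 70 (x) x 212 (y) x 136 mm high on two end legs. Origin: centre of its footprint at bench level. Three vertical round through-bores, 33 mm wide, in a row along its own y at -66, 0, +66 mm; top face at 136 mm, underside at 70 mm. Sprung balls at the foot of each bore hold a capsule up. Its own -x side faces roughly the robot; the catch tray comes out there.
- bore0 (a point): Centre of the mouth of the bore at own y = -66 mm of the block, on the top face (136 mm above the bench).
- bore1 (a point): The same for the middle bore.
- bore2 (a point): The same for the bore at own y = +66 mm of the block.
- capsule_a (a point): Centre (half-way up) of a steel sample capsule, an upright cylinder 30 mm wide, 56 mm high, 0.12 kg, white cap, flat top, own z its axis. It starts in a bore, top 2 mm below the block's top (centre 106 mm above the bench). A push of 10 to 15 N drives it past the balls; push on until its top is level with the block's underside, and it drops 2 mm and stands on the tray (centre at 34 mm). None if absent.
- capsule_b (a point): Another capsule like capsule_a, in another bore; None if absent (that bore is then empty).
- capsule_c (a point): Another capsule like capsule_a, in another bore; None if absent (that bore is then empty).
- tray (a joint): How far the catch tray under the block is pulled out along the block's own -x: 0 fully home, 0.125 m fully out (a stop at each end). Slides with about 2 N, stays where left. Home (within 10 mm), it catches what is driven out, which stands under its bore and rides out with the tray. Floor 6 mm, rim 14 mm above the bench.
- tray_post (a point): On the axis of the tray's pull, an upright round steel post 16 mm in diameter that rises from the tray's front to 96 mm above the bench; this point is at 80 mm. With the tray home the post stands 35 mm in front of the block's front face.
- rod_grip (a point): Centre of the ejector rod's grip. The rod stands upright in its stand: black square grip 22 x 22 mm (flats along own x and y), 54 mm long; below it a collar 38 mm wide, 6 mm thick; then a steel shank 16 mm wide, 72 mm long. Own z points up the rod. Collar's underside 33 mm and tip 105 mm below this point. With the collar on the block's top the tip is 6 mm below the block's underside. 0.18 kg.
- stand: Grey block 66 x 66 x 82 mm high, fixed, that the rod stands in: a round hole 27 mm wide and 76 mm deep in the middle of its top. The rod's collar rests on its top face, so that the rod stands upright with its grip's centre 115 mm above the bench. Origin: centre of its underside.
- crate: Loose low white crate 106 x 106 x 26 mm high, 0.5 kg, floor 5 mm thick, outer walls 5 mm and dividers 20 mm thick, all 26 mm high, making 2 x 2 square cells 38 mm wide. Origin: centre of its underside. Cell centres at own x = +-29 mm, y = +-29 mm. A capsule standing in a cell has its centre 33 mm above the bench.
- lever (a joint): Angle of the cutout's lever (rad): 0 is fully off, leaning 0.5 rad towards the box's own -x (roughly towards the robot); 1.0 is fully on, leaning 0.5 rad towards its own +x; it starts tripped, somewhere near upright, and stays where it is left. It turns about an axis along the box's own y. About 1 N at the tip moves it.
- lever_tip (a point): Centre of the 26 mm ball at the lever's tip, 65 mm from its pivot; the bar below is 10 mm thick. The pivot is 67 mm above the bench in the middle of the cutout.
- cutout: White thermal cutout box 130 (x) x 100 (y) x 45 mm high, fixed, carrying the lever on a black block 70 x 50 mm, 25 mm high, in the middle of its top. Origin: centre of its underside.
- flask: Stoppered glass flask, 68 mm wide and 132 mm high, a bystander to leave alone. Origin: centre of its underside.
- washbottle: White bottle, 56 mm wide and 120 mm high, a bystander to leave alone. Origin: centre of its underside.
- beaker: Glass beaker, 70 mm wide and 85 mm high, a bystander to leave alone. Origin: centre of its underside.
- dish: Glass dish, 70 mm wide and 15 mm high, a bystander to leave alone. Origin: centre of its underside.
- smallflask: Small glass flask, 54 mm wide and 72 mm high, a bystander to leave alone. Origin: centre of its underside.
Mind the look-alikes: they are no part of the job. Leave any orange look-alike of the cutout alone.

How it is judged:
By the outcome, as a careful person would: the job done as asked, in the order asked, and still so for the second after the job is handed in, with the robot touching nothing.
Of cap_a, cap_b, cap_c only 2 to 3 are there at a start; the rules pass over those that are not, and their reading is None.
At some moment in a run one of crate may be knocked a few centimetres aside while the robot is not near it.
It also fails if it takes over 200 s, if anything falls off the work surface, if the arm or the gripper's body presses on something with over 40 N, if the wrist force passes 120 N, or if a joint passes its speed limit or range.

## Robot

A 6-joint arm with a two-finger parallel gripper is mounted at the origin on the work surface. World frame = base frame: x ahead of the robot, y to its left, z up, the work surface at z = 0. Lengths are in m, angles in degrees, forces in N, time in s.
With the tool pointing down it reaches from about 0.25 to 0.725 m from the base axis. Payload 9.7 kg.
Tool frame: the origin (TCP) lies at the very end of the fingers, on their centre line; the grasp point (between the pads) lies grasp_offset behind it (grasp_offset is the distance from the TCP to the grasp point, in m); z points along the fingers, y is the line along which they close (so a half turn about z gives the same grasp; the last joint's range is limited). The gripper opens to 85 mm and grips with 20 to 120 N. Pads are 22 mm wide; open, the fingers measure 114 mm over their backs; the gripper's body (76 mm by 85 mm) begins 54 mm behind the grasp point. The pads swing forward as they close: fully open they stand 13 mm farther back than shut.
Start: joints at [67.724, 4.979, 10.078, 95.1, 0, 90], TCP at [0.208, 0.509, 0.231] pointing down, gripper open.
Joint ranges: [-179.16, 179.16], [-48.56, 103.87], [-65.8, 70.77], [-126.05, 130.52], [-82.76, 87.17], [-180, 180]. Speed limits (degrees/s): [127.2, 127.2, 147.25, 180, 180, 180].

## Interface

Orientations are given as [roll, pitch, yaw] about the fixed x, y, z axes, in that order (R = Rz(yaw) Ry(pitch) Rx(roll)).
In Python, from workcell import get_obs, camera, calibration, job_done, recognise, cut_out, mark_of, grasp_offset gives the robot as it stands.
- The arm moves only by the tool servo_tool, never from a script. Its argument "moves" is a list of rows, each a list of 3 entries, a list of its own where there are three numbers: the turn, a rotation vector about the tool's x, y, z in degrees, then the shift along the tool's x, y, z in m, then the opening in per cent of the stroke, from 0 (shut) to 100 (fully open). In form: [[[ax, ay, az], [x, y, z], claw], ...]. A call has 1 to 12 rows; each row shifts and turns the commanded pose from where the row before left it, along the tool's axes as they then stand; what a row does not reach is not made up. A row lasts 1/10 s, in which the tool goes at most 50 mm and 8.59 degrees, less where a joint would pass 70% of its speed; a pose out of reach is approached as far as the arm can. A call is refused whole if a number of a shift passes 0.05 or a number of a turn 8.59, either way. A call with a gripper value outside its range is refused whole. The fingers move at their own pace and stop on an object; "force" is the grip in N (left out, the last holds). Time passes only in rows, so rows that do not move let the fingers close. It gives the time, the measured TCP pose, the force, the opening and the grip force at its end, in the units of the state.
- get_obs(): the state, without advancing time (a new reading comes with each control period).
- camera(name): name is "side" or "top"; returns (picture, depth): 400x640x3 uint8, red, green, blue; 400x640 float32, m along the optical axis (not along the pixel's ray), 0 where there is no reading.
- calibration(name): a dict with "camera_matrix" (3x3 intrinsics, pixels), "R" (3x3) and "t" (3): a world point X has camera coordinates R X + t. Camera axes: x right, y down, z forward; pixel columns grow to the right and rows downward; lengths in m; the calibration is good to about 2 mm. A picture is of the moment at which its call begins. calibration takes no time and is no camera call.
- job_done(): hands the job in; it is judged then, once.
Trained networks look in the newest picture that a camera, given by its name, has taken for a name from the list of things; names that differ only in an ending like _2 or _b are one class to them, and where a whole thing is asked for, a point or a joint stands for the part that bears it (a point fixed in the world has none). Each returns a list of dicts, best first, with "score" (0 to 1); they miss things now and then, are a little off and sometimes report something else, mostly with a low value. They report only what shows in the picture. A call takes as long as a camera call. They do not tell look-alikes from the thing itself.
- recognise(name, camera): "xyz" ([x, y, z] in m, in the coordinates of the camera as it stood for that picture, good to about 4 mm: the middle of the surface that is visible of it).
- cut_out(name, camera): "mask" (400x640 bool, what is visible of it).
- mark_of(name, camera): "xyz" ([x, y, z] in m, in the coordinates of the camera as it stood for that picture, good to about 4 mm: a listed point, or the origin of a listed thing).
The state is a dict: "time": time; "q": joint angles; "qd": joint speeds; "joint_efforts": joint torques, N m; "ee_pos": TCP position; "tcp_rot": TCP orientation; "wrist_force": force on the tool from outside, world axes, zero at the start; "torque": the same for the moment, N m; "opening": finger opening in m; "grasp_force": force on a finger pad.
Only numpy, scipy, OpenCV 4.12 (cv2) and the standard library are available. Lean on these libraries where they do the work, as an engineer would, in place of code of your own. Each camera call takes 0.05 s, during which the arm holds its last target. There are 200 camera calls.

## Working session

There is one attempt and no reset: what is moved stays moved. The work goes in short steps, Python scripts to look and compute and a tool call to move; the robot and the scene stay as the last step left them, time stands still between calls to the robot, and variables do not carry over. Pictures are saved under pics/ and viewed, at most 14 in all, crops included, and the job is handed in when it is done.

Besides the shell and the picture viewer there is one more tool, called after ">>>" as name(argument=value, ...) on one line, values as JSON. servo_tool: Moves the arm, as the interface text tells. Its arguments: {"type":"object","properties":{"moves":{"type":"array"},"force":{"type":"number"}},"required":["moves"]}

```bash
ls; mkdir -p pics; cat > h.py <<'E'
import numpy as np,cv2
from workcell import *
def world(p,c):
    k=calibration(c);return np.array(k["R"]).T@(np.array(p)-np.array(k["t"]))
def deproj(u,v,d,c):
    K=np.array(calibration(c)["camera_matrix"]);return world(np.linalg.inv(K)@np.array([u,v,1.])*d,c)
def proj(X,c):
    k=calibration(c);p=np.array(k["camera_matrix"])@(np.array(k["R"])@np.array(X)+np.array(k["t"]));return p[:2]/p[2]
def cloud(depth,c):
    k=calibration(c);K=np.array(k["camera_matrix"]);v,u=np.mgrid[:400,:640]
    P=np.stack([u*1.,v*1.,np.ones_like(u)*1.],-1)@np.linalg.inv(K).T*depth[...,None]
    return (P-np.array(k["t"]))@np.array(k["R"])
def snap(c,f=None):
    im,d=camera(c)
    if f: cv2.imwrite("pics/"+f,cv2.resize(im[...,::-1],(800,500)))
    return im,d
E
python3 - <<'E'
from h import *
np.set_printoptions(precision=3,suppress=True)
print(grasp_offset if not callable(grasp_offset) else grasp_offset())
o=get_obs();print(o)
for c in("top","side"):
    im,d=snap(c,c+"0.png");np.save(c+"0.npy",d)
    k=calibration(c);print(c,-np.array(k["R"]).T@np.array(k["t"]),np.array(k["camera_matrix"])[0])
    for n in "block bore0 bore1 bore2 capsule_a tray_post rod_grip stand crate lever_tip cutout flask washbottle beaker dish smallflask".split():
        print(n,[(round(r["score"],2),world(r["xyz"],c)) for r in mark_of(n,c)[:4]])
E
```

```text
pics
0.0187
{'time': 0.0, 'q': array([67.724,  5.011, 10.035, 95.099, -0.   , 89.998]), 'qd': array([-0.012,  0.092, -0.031, -0.07 , -0.135, -0.061]), 'joint_efforts': array([  0.001, -52.039,  46.48 ,   0.016,   0.   ,  -0.   ]), 'ee_pos': array([0.208, 0.509, 0.231]), 'tcp_rot': array([-179.925,    0.   ,  157.726]), 'wrist_force': array([-0.094,  0.104, -0.265]), 'torque': array([-0.006, -0.015,  0.006]), 'grasp_force': 0.0, 'opening': 0.085250367990849}
top [0.407 0.019 1.328] [395.728   0.    320.36 ]
block [(0.77, array([ 0.641,  0.023, -0.002]))]
bore0 [(0.74, array([0.643, 0.022, 0.134])), (0.72, array([ 0.649, -0.044,  0.138])), (0.68, array([0.635, 0.091, 0.137]))]
bore1 [(0.74, array([0.643, 0.022, 0.134])), (0.72, array([ 0.649, -0.044,  0.138])), (0.68, array([0.635, 0.091, 0.137]))]
bore2 [(0.74, array([0.643, 0.022, 0.134])), (0.72, array([ 0.649, -0.044,  0.138])), (0.68, array([0.635, 0.091, 0.137]))]
capsule_a [(0.61, array([ 0.647, -0.046,  0.105])), (0.51, array([0.646, 0.018, 0.108])), (0.16, array([0.503, 0.292, 0.13 ]))]
tray_post [(0.91, array([0.568, 0.013, 0
[... 1378 characters left out ...]
1, -0.264,  0.109])), (0.54, array([ 0.657,  0.27 , -0.002]))]
stand [(0.67, array([ 0.655, -0.262, -0.002]))]
crate [(0.7, array([ 0.66 ,  0.271, -0.   ])), (0.56, array([ 0.497, -0.321,  0.004])), (0.38, array([ 0.657, -0.261, -0.001])), (0.22, array([ 0.615, -0.497, -0.001]))]
lever_tip [(0.65, array([0.246, 0.305, 0.12 ])), (0.45, array([0.5  , 0.293, 0.13 ]))]
cutout [(0.87, array([ 0.503,  0.292, -0.002])), (0.83, array([0.281, 0.301, 0.002]))]
flask [(0.78, array([0.656, 0.274, 0.   ])), (0.36, array([0.501, 0.293, 0.13 ]))]
washbottle [(0.63, array([ 0.592,  0.519, -0.001]))]
beaker [(0.92, array([ 0.62 , -0.497,  0.   ]))]
dish [(0.58, array([ 0.319,  0.143, -0.   ]))]
smallflask []
```

View pics/top0.png

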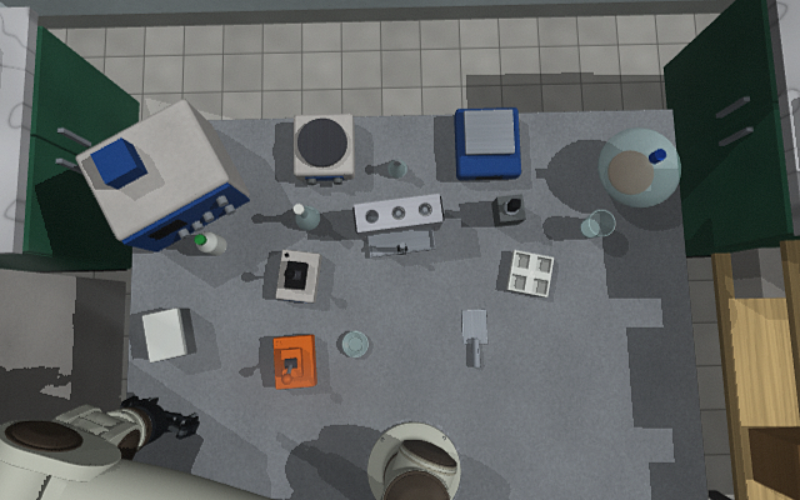

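View pics/side0.png

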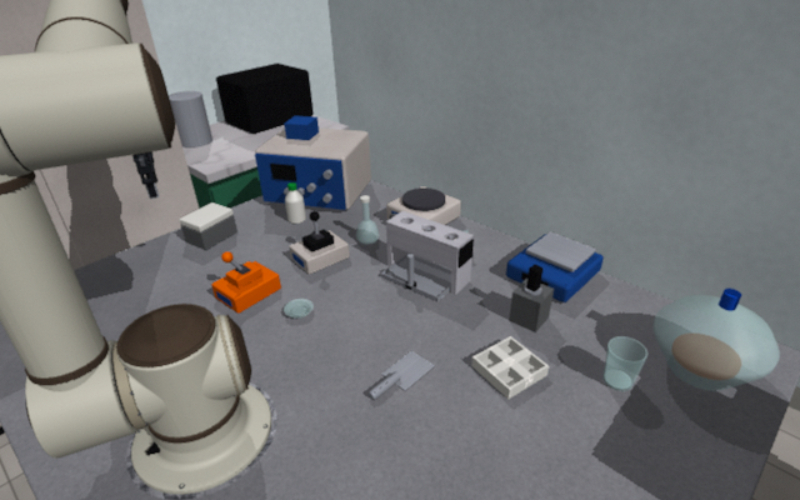

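The top view shows the white cutout at (298,277), the block with its three bores at (372–425,212), the rod stand at (509,209) and the crate at (531,272). The orange look-alike is at (294,362). I'll zoom in for yaws and check which bores hold capsules.

```bash
python3 - <<'E'
from h import *
np.set_printoptions(precision=4,suppress=True)
im,d=snap("top")
def crop(u,v,w=36): return cv2.resize(im[v-w:v+w,u-w:u+w,::-1],(380,290*380//380),interpolation=cv2.INTER_CUBIC)
def cr(u,v):
    return cv2.resize(im[v-28:v+28,u-38:u+38,::-1],(400,295),interpolation=cv2.INTER_CUBIC)
cv2.imwrite("pics/m1.png",np.vstack([np.hstack([cr(238,220),cr(318,175)]),np.hstack([cr(425,218),cr(408,168)])]))
P=cloud(d,"top")
def sel(c,r,z0,z1,name):
    m=(np.hypot(P[...,0]-c[0],P[...,1]-c[1])<r)&(P[...,2]>z0)&(P[...,2]<z1)
    q=P[m][:,:2].astype(np.float32); rc=cv2.minAreaRect(q); print(name,len(q),q.mean(0),np.median(P[m][:,2]),rc); return m
sel((.643,.022),.13,.125,.15,"blocktop")
sel((.66,-.266),.06,.07,.09,"stand top")
sel((.66,-.266),.06,.12,.16,"grip top")
sel((.493,-.322),.09,.018,.034,"crate")
sel((.503,.292),.1,.035,.052,"cutout")
sel((.503,.292),.1,.062,.08,"cutoutblk")
m=sel((.503,.292),.1,.1,.16,"ball")
print(P[m])
for b in [(.649,-.044),(.643,.022),(.637,.091)]:
    m=np.hypot(P[...,0]-b[0],P[...,1]-b[1])<.009; print(b,np.sort(P[m][:,2])[::3])
for n in ["cutout","crate","block","stand"]:
    for r in cut_out(n,"top")[:2]:
        q=P[r["mask"]]; print(n,r["score"],q.mean(0))
E
```

```text
blocktop 1440 [0.6421 0.0215] 0.1350268568011059 ((0.642678439617157, 0.022389575839042664), (0.07110989093780518, 0.21978260576725006), 6.013877868652344)
stand top 342 [ 0.6561 -0.2636] 0.08192151695956973 ((0.6590248942375183, -0.26675769686698914), (0.0670221671462059, 0.06737757474184036), 3.947474479675293)
grip top 71 [ 0.6576 -0.2645] 0.14009276487433933 ((0.6582897305488586, -0.26533347368240356), (0.02225111983716488, 0.023074576631188393), 87.21732330322266)
crate 559 [ 0.4933 -0.3221] 0.025479853021067082 ((0.4937727749347687, -0.3224242329597473), (0.10766418278217316, 0.10620548576116562), 77.29998779296875)
cutout 860 [0.4994 0.286 ] 0.043919965653091086 ((0.5012187957763672, 0.2894495725631714), (0.10159499943256378, 0.12985487282276154), 81.89202880859375)
cutoutblk 288 [0.5003 0.2858] 0.0693468193204076 ((0.5011206269264221, 0.2887694537639618), (0.05035727098584175, 0.07006663084030151), 81.93614959716797)
ball 57 [0.4992 0.2875] 0.13963451027942347 ((0.49916091561317444, 0.28821149468421936), (0.0242096446454525, 0.0209792647510767), 1.1594479084014893)
[[0.5112 0
[... 958 characters left out ...]
 0.2785 0.133 ]
 [0.4931 0.2984 0.1383]
 [0.4926 0.2939 0.1446]
 [0.4925 0.2907 0.1459]
 [0.4927 0.2888 0.141 ]
 [0.4927 0.286  0.1401]
 [0.4929 0.2838 0.1362]
 [0.4928 0.2805 0.1375]
 [0.4931 0.2787 0.132 ]
 [0.49   0.2951 0.1394]
 [0.49   0.2923 0.1385]
 [0.49   0.2897 0.1369]
 [0.4898 0.2861 0.1395]
 [0.49   0.2842 0.1344]
 [0.4904 0.2827 0.1276]
 [0.487  0.2898 0.1364]
 [0.4872 0.2875 0.1333]]
(0.649, -0.044) [0.126  0.1323 0.135  0.1357]
(0.643, 0.022) [0.1285 0.131  0.1323 0.1344 0.1404]
(0.637, 0.091) [0.0059]
cutout 0.96 [0.5001 0.2828 0.0581]
cutout 0.66 [0.2833 0.2914 0.0616]
crate 0.97 [ 0.4932 -0.3201  0.024 ]
block 0.64 [0.6207 0.0207 0.0854]
stand 0.75 [ 0.6508 -0.2582  0.072 ]
```

View pics/m1.png

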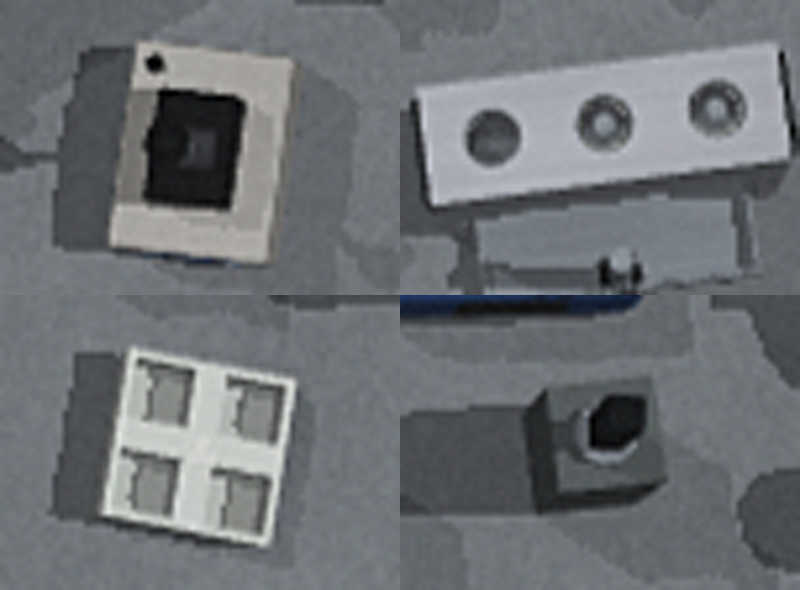

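Capsules sit in bore0 and bore1, and bore2 is empty. The block yaw is about +6°, the crate about −13°, and the cutout about −8° with its lever near upright. Now I'll move to the rod.

>>> servo_tool(moves=[[[0,0,8.46],[0,0,0],100],[[0,0,8.46],[0,0,0],100],[[0,0,8.46],[0,0,0],100],[[0,0,8.46],[0,0,0],100],[[0,0,8.46],[0,0,0],100],[[0,0,8.46],[0,0,0],100],[[0,0,8.46],[0,0,0],100],[[0,0,8.46],[0,0,0],100],[[0,0,0],[-0.043,0.025,0],100],[[0,0,0],[-0.043,0.025,0],100],[[0,0,0],[-0.043,0.025,0],100],[[0,0,0],[-0.043,0.025,0],100]])

```text
time: 3.15
ee_pos: [0.3091, 0.3354, 0.2313]
tcp_rot: [180.0, -0.0, 90.1]
wrist_force: [1.6, 0.2, 0.1]
opening: 0.0856
grasp_force: 0.0
```

>>> servo_tool(moves=[[[0,0,0],[-0.043,0.025,0],100],[[0,0,0],[-0.043,0.025,0],100],[[0,0,0],[-0.043,0.025,0],100],[[0,0,0],[-0.043,0.025,0],100],[[0,0,0],[-0.043,0.025,0],100],[[0,0,0],[-0.043,0.025,0],100],[[0,0,0],[-0.043,0.025,0],100],[[0,0,0],[-0.043,0.025,0],100],[[0,0,0],[-0.043,0.025,0],100],[[0,0,0],[-0.043,0.025,0],100],[[0,0,0],[-0.043,0.025,0],100],[[0,0,0],[0,0,0],100]])

```text
time: 4.35
ee_pos: [0.5856, -0.1404, 0.2286]
tcp_rot: [-179.8, 0.0, 89.8]
wrist_force: [-0.9, 0.4, -0.5]
opening: 0.0855
grasp_force: 0.0
```

>>> servo_tool(moves=[[[0,0,0],[-0.042,0.0245,0],100],[[0,0,0],[-0.042,0.0245,0],100],[[0,0,0],[-0.041,0.0245,0],100],[[0,0,0],[0,0,0],100],[[0,0,0],[0,0,0.04],100],[[0,0,0],[0,0,0.04],100],[[0,0,0],[0,0,0.03],100],[[0,0,0],[0,0,0.022],100],[[0,0,0],[0,0,0],100]])

```text
time: 5.25
ee_pos: [0.6558, -0.2593, 0.0957]
tcp_rot: [-179.7, -0.1, 90.1]
wrist_force: [-0.2, 0.4, 0.3]
opening: 0.0857
grasp_force: 0.0
```

```bash
python3 - <<'E'
from h import *
o=get_obs();print(o["ee_pos"],o["tcp_rot"],o["q"])
im,d=snap("top");u,v=408,168
a=cv2.resize(im[v-40:v+40,u-50:u+50,::-1],(400,320),interpolation=cv2.INTER_CUBIC)
im,d=snap("side");u,v=map(int,proj([.659,-.266,.115],"side"))
b=cv2.resize(im[v-40:v+40,u-50:u+50,::-1],(400,320),interpolation=cv2.INTER_CUBIC)
cv2.imwrite("pics/m2.png",np.hstack([a,b]))
E
```

```text
[ 0.65575543 -0.25934175  0.09572278] [-1.79696113e+02 -1.24684108e-01  9.00673739e+01] [-2.15796093e+01  2.65377261e+01  2.13648419e+01  8.51555650e+01
  3.78959743e-03  6.83526753e+01]
```

View pics/m2.png

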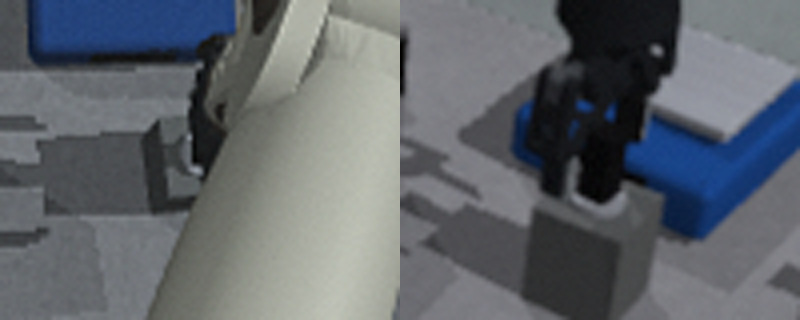

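The side view shows the fingers straddling the grip above the collar. I'll correct the few mm left over and grip.

>>> servo_tool(force=100, moves=[[[0,0,0],[-0.006,0.003,0],100],[[0,0,0],[0,0,0],0],[[0,0,0],[0,0,0],0],[[0,0,0],[0,0,0],0],[[0,0,0],[0,0,0],0],[[0,0,0],[0,0,0],0],[[0,0,0],[0,0,0],0],[[0,0,0],[0,0,0],0],[[0,0,0],[0,0,0],0],[[0,0,0],[0,0,0],0]])

```text
time: 6.35
ee_pos: [0.6607, -0.2667, 0.0996]
tcp_rot: [180.0, 0.0, 90.0]
wrist_force: [-0.4, 0.4, 3.2]
opening: 0.0207
grasp_force: 98.1
```

>>> servo_tool(moves=[[[0,0,0],[0,0,-0.03],0],[[0,0,0],[0,0,-0.04],0],[[0,0,0],[0,0,-0.03],0],[[0,0,0],[0,-0.02,-0.03],0],[[0,0,0],[0,-0.02,-0.02],0],[[0,0,0],[0,0,0],0],[[0,0,0],[0,0,0],0]])

```text
time: 7.05
ee_pos: [0.6207, -0.2669, 0.249]
tcp_rot: [180.0, -0.0, 90.0]
wrist_force: [0.4, 0.2, -2.9]
opening: 0.0212
grasp_force: 98.5
```

```bash
python3 - <<'E'
from h import *
o=get_obs();print(o["ee_pos"],o["tcp_rot"],o["opening"],o["grasp_force"],o["wrist_force"])
im,d=snap("side");u,v=map(int,proj(o["ee_pos"],"side"))
cv2.imwrite("pics/m3.png",cv2.resize(im[v-60:v+60,u-75:u+75,::-1],(600,480),interpolation=cv2.INTER_CUBIC))
print(u,v)
E
```

```text
[ 0.62065802 -0.26686813  0.24895517] [ 1.79990329e+02 -1.49326405e-04  9.00244227e+01] 0.021199717527518196 98.52355241775513 [ 0.38459668  0.19545029 -2.92397694]
426 185
```

View pics/m3.png

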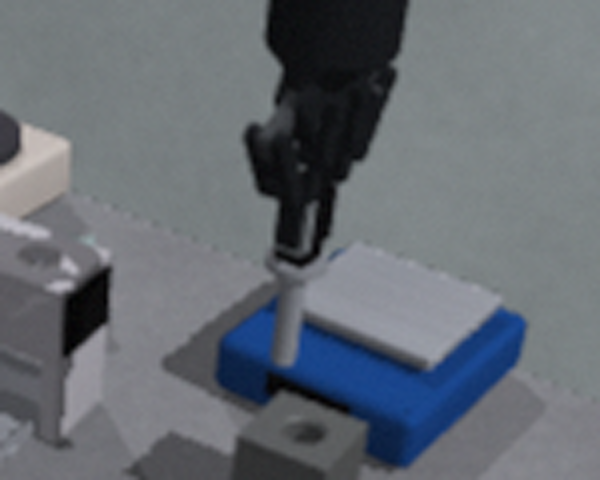

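The rod is held upright and clear of the stand. Next, over bore0.

>>> servo_tool(moves=[[[0,0,0],[0.0448,0.0057,0],0],[[0,0,0],[0.0448,0.0057,0],0],[[0,0,0],[0.0448,0.0057,0],0],[[0,0,0],[0.0448,0.0057,0],0],[[0,0,0],[0.0448,0.0057,0],0],[[0,0,0],[0,0,0],0],[[0,0,0],[0,0,0],0],[[0,0,0],[0,0,0],0]])

```text
time: 7.9
ee_pos: [0.6489, -0.0432, 0.2479]
tcp_rot: [-179.9, 0.0, 90.0]
wrist_force: [-0.5, 0.4, -1.0]
opening: 0.0206
grasp_force: 98.4
```

```bash
python3 - <<'E'
from h import *
o=get_obs();print(o["ee_pos"])
im,d=snap("side");u,v=map(int,proj([.645,-.03,.15],"side"))
cv2.imwrite("pics/m4.png",cv2.resize(im[v-50:v+50,u-62:u+63,::-1],(600,480),interpolation=cv2.INTER_CUBIC))
E
```

```text
[ 0.64892789 -0.04319039  0.24786084]
```

View pics/m4.png

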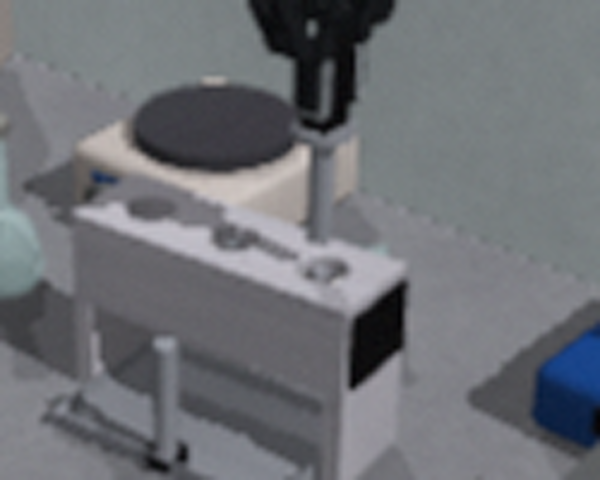

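The rod tip is right over bore0's mouth. I'll drive it down.

>>> servo_tool(moves=[[[0,0,0],[0,0,0.015],0],[[0,0,0],[0,0,0.008],0],[[0,0,0],[0,0,0.007],0],[[0,0,0],[0,0,0.007],0],[[0,0,0],[0,0,0.007],0],[[0,0,0],[0,0,0.007],0],[[0,0,0],[0,0,0.007],0],[[0,0,0],[0,0,0.007],0],[[0,0,0],[0,0,0.007],0],[[0,0,0],[0,0,0],0]])

```text
time: 8.95
ee_pos: [0.6483, -0.0426, 0.1754]
tcp_rot: [-179.8, -0.0, 90.1]
wrist_force: [0.2, 1.1, -2.0]
opening: 0.021
grasp_force: 98.6
```

>>> servo_tool(moves=[[[0,0,0],[0,0,0.006],0],[[0,0,0],[0,0,0.006],0],[[0,0,0],[0,0,0.004],0],[[0,0,0],[0,0,0.003],0],[[0,0,0],[0,0,0.002],0],[[0,0,0],[0,0,0],0],[[0,0,0],[0,0,0],0],[[0,0,0],[0,0,0],0]])

```text
time: 9.75
ee_pos: [0.649, -0.0427, 0.1566]
tcp_rot: [180.0, 0.0, 90.0]
wrist_force: [1.1, -0.7, -2.4]
opening: 0.0207
grasp_force: 98.7
```

>>> servo_tool(moves=[[[0,0,0],[0,0,0.002],0],[[0,0,0],[0,0,0.001],0],[[0,0,0],[0,0,0],0],[[0,0,0],[0,0,0],0]])

```text
time: 10.15
ee_pos: [0.649, -0.0427, 0.1536]
tcp_rot: [180.0, 0.0, 90.0]
wrist_force: [0.1, -0.2, 1.0]
opening: 0.0212
grasp_force: 98.6
```

```bash
python3 - <<'E'
from h import *
im,d=snap("side");u,v=map(int,proj([.635,-.03,.09],"side"))
cv2.imwrite("pics/m5.png",cv2.resize(im[v-45:v+45,u-56:u+57,::-1],(600,480),interpolation=cv2.INTER_CUBIC))
print([(r["score"],world(r["xyz"],"side")) for r in mark_of("capsule_a","side")])
E
```

```text
[(0.4, array([ 0.65074546, -0.03827179,  0.03500478]))]
```

View pics/m5.png

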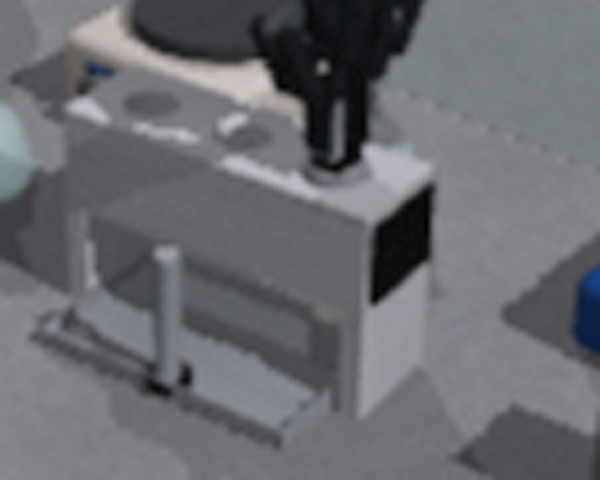

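Capsule 1 stands on the tray with its centre at about 0.035. On to bore1.

>>> servo_tool(moves=[[[0,0,0],[0,0,-0.03],0],[[0,0,0],[0,0,-0.035],0],[[0,0,0],[0,0,-0.03],0],[[0,0,0],[0,0,0],0],[[0,0,0],[0.0326,-0.0033,0],0],[[0,0,0],[0.0326,-0.0033,0],0],[[0,0,0],[0,0,0],0],[[0,0,0],[0,0,0],0],[[0,0,0],[0,0,0],0]])

```text
time: 11.15
ee_pos: [0.6422, 0.022, 0.2476]
tcp_rot: [-179.9, 0.0, 90.0]
wrist_force: [-0.4, 0.5, -1.2]
opening: 0.021
grasp_force: 98.7
```

>>> servo_tool(moves=[[[0,0,0],[0,0,0.016],0],[[0,0,0],[0,0,0.008],0],[[0,0,0],[0,0,0.008],0],[[0,0,0],[0,0,0.008],0],[[0,0,0],[0,0,0.008],0],[[0,0,0],[0,0,0.008],0],[[0,0,0],[0,0,0.008],0],[[0,0,0],[0,0,0.008],0],[[0,0,0],[0,0,0.008],0],[[0,0,0],[0,0,0],0]])

```text
time: 12.15
ee_pos: [0.6415, 0.0225, 0.166]
tcp_rot: [-179.8, 0.0, 90.0]
wrist_force: [0.9, -0.8, -1.8]
opening: 0.0208
grasp_force: 98.8
```

>>> servo_tool(moves=[[[0,0,0],[0,0,0.006],0],[[0,0,0],[0,0,0.004],0],[[0,0,0],[0,0,0.003],0],[[0,0,0],[0,0,0.002],0],[[0,0,0],[0,0,0],0],[[0,0,0],[0,0,0],0],[[0,0,0],[0,0,0],0]])

```text
time: 12.85
ee_pos: [0.6423, 0.0225, 0.1536]
tcp_rot: [180.0, -0.0, 90.0]
wrist_force: [-1.3, -0.2, 1.4]
opening: 0.0207
grasp_force: 98.6
```

```bash
python3 - <<'E'
from h import *
im,d=snap("side")
o=get_obs();print(o["ee_pos"],o["wrist_force"])
print([(r["score"],world(r["xyz"],"side")) for r in mark_of("capsule_a","side")])
E
```

```text
[0.64228106 0.02246085 0.15359601] [-1.72174909 -0.35864803  1.7846615 ]
[(0.59, array([0.64423443, 0.02880649, 0.03626199])), (0.52, array([ 0.65125809, -0.04082248,  0.03503941]))]
```

Both capsules are out. Returning the rod to its stand.

>>> servo_tool(moves=[[[0,0,0],[0,0,-0.03],0],[[0,0,0],[0,0,-0.035],0],[[0,0,0],[0,0,-0.03],0],[[0,0,0],[-0.0413,0,0],0],[[0,0,0],[-0.0413,0,0],0],[[0,0,0],[-0.0413,0,0],0],[[0,0,0],[-0.0413,0,0],0],[[0,0,0],[-0.0413,0.006,0.02],0],[[0,0,0],[-0.0413,0.006,0.02],0],[[0,0,0],[-0.0414,0.0064,0.01],0],[[0,0,0],[0,0,0],0],[[0,0,0],[0,0,0],0]])

```text
time: 14.15
ee_pos: [0.6606, -0.2677, 0.1968]
tcp_rot: [-179.9, -0.1, 89.9]
wrist_force: [-0.6, 1.3, -1.7]
opening: 0.021
grasp_force: 98.5
```

>>> servo_tool(moves=[[[0,0,0],[0,0,0],0],[[0,0,0],[0,0,0],0]])

```text
time: 14.35
ee_pos: [0.6612, -0.2656, 0.1992]
tcp_rot: [179.9, 0.0, 90.1]
wrist_force: [-0.5, 0.2, -2.3]
opening: 0.0207
grasp_force: 98.5
```

>>> servo_tool(moves=[[[0,0,0],[-0.001,0,0.02],0],[[0,0,0],[0,0,0.02],0],[[0,0,0],[0,0,0.02],0],[[0,0,0],[0,0,0.02],0],[[0,0,0],[0,0,0.01],0],[[0,0,0],[0,0,0.006],0],[[0,0,0],[0,0,0.003],0],[[0,0,0],[0,0,0],0],[[0,0,0],[0,0,0],0]])

```text
time: 15.25
ee_pos: [0.6613, -0.2678, 0.1003]
tcp_rot: [179.9, 0.0, 90.0]
wrist_force: [-0.3, -0.5, -2.2]
opening: 0.0209
grasp_force: 98.6
```

>>> servo_tool(moves=[[[0,0,0],[0,0,0.001],0],[[0,0,0],[0,0,0],40],[[0,0,0],[0,0,0],80],[[0,0,0],[0,0,0],80],[[0,0,0],[0,0,0],80],[[0,0,0],[0,0,0],80],[[0,0,0],[0,0,0],80],[[0,0,0],[0,0,-0.03],80],[[0,0,0],[0,0,-0.04],80],[[0,0,0],[0,0,-0.04],80],[[0,0,0],[0,-0.045,0],80],[[0,0,0],[0.02,-0.045,0],80]])

```text
time: 16.45
ee_pos: [0.5723, -0.2498, 0.2087]
tcp_rot: [179.8, 0.1, 90.0]
wrist_force: [-0.3, 0.5, 0.4]
opening: 0.0687
grasp_force: 0.0
```

>>> servo_tool(moves=[[[0,0,-8],[0,0,0],60],[[0,0,-8],[0,0,0],60],[[0,0,-8],[0,0,0],60],[[0,0,-8],[0,0,0],60],[[0,0,-8],[0,0,0],60],[[0,0,-8],[0,0,0],60],[[0,0,-8],[0,0,0],60],[[0,0,-8],[0,0,0],60],[[0,0,-8],[0,0,0],60],[[0,0,-8],[0,0,0],60],[[0,0,-8],[0,0,0],60],[[0,0,-8],[0,0,0],60]])

```text
time: 17.65
ee_pos: [0.5709, -0.2477, 0.2084]
tcp_rot: [-180.0, 0.0, -173.6]
wrist_force: [-0.4, 0.9, -0.7]
opening: 0.0511
grasp_force: 0.0
```

```bash
cat >> h.py <<'E'
def go(x,y,z=None):
    o=get_obs();p=o["ee_pos"];w=np.radians(o["tcp_rot"][2])
    d=np.array([x,y,p[2] if z is None else z])-p
    print("pose",np.round(p,4),np.round(o["tcp_rot"],1),"shift",np.round([d[0]*np.cos(w)+d[1]*np.sin(w),d[0]*np.sin(w)-d[1]*np.cos(w),-d[2]],4))
E
python3 - <<'E'
from h import *
im,d=snap("side","s6.png");im,d=snap("top")
for c in("side","top"):
  for n in("rod_grip","tray_post"): print(c,n,[(round(r["score"],2),world(r["xyz"],c).round(4)) for r in mark_of(n,c)])
b=np.array([.6425,.0225]);a=np.radians(5.95);ex=np.array([np.cos(a),np.sin(a)])
p=b-ex*.070;print(p);go(*(p-ex*.004),.15)
E
```

```text
side rod_grip []
side tray_post [(0.73, array([0.569 , 0.016 , 0.0805])), (0.17, array([0.5029, 0.2923, 0.0023]))]
top rod_grip [(0.43, array([ 0.6577, -0.269 ,  0.113 ]))]
top tray_post [(0.63, array([0.5664, 0.013 , 0.0794]))]
[0.57287711 0.01524376]
pose [ 0.5709 -0.2478  0.2083] [ 180.     0.  -174.1] shift [-0.0249  0.2614  0.0583]
```

View pics/s6.png

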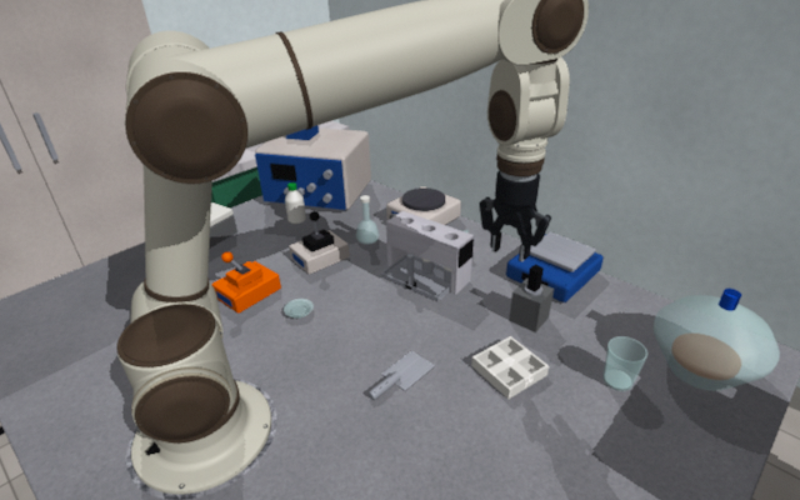

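The rod is back in the stand. Now the tray post.

>>> servo_tool(moves=[[[0,0,0],[-0.004,0.0435,0],60],[[0,0,0],[-0.004,0.0435,0],60],[[0,0,0],[-0.004,0.0435,0],60],[[0,0,0],[-0.004,0.0435,0],60],[[0,0,0],[-0.004,0.0435,0],60],[[0,0,0],[-0.004,0.0435,0],60],[[0,0,0],[0,0,0],60],[[0,0,0],[0,0,0],60],[[0,0,0],[0,0,0.04],60],[[0,0,0],[0,0,0.04],60],[[0,0,0],[0,0,0.03],60],[[0,0,0],[0,0,0],60]])

```text
time: 19.15
ee_pos: [0.5649, 0.0129, 0.0939]
tcp_rot: [180.0, -0.4, -174.1]
wrist_force: [-0.9, -0.3, 0.4]
opening: 0.0511
grasp_force: 0.0
```

```bash
python3 - <<'E'
from h import *
go(.568,.0148,.073)
E
```

```text
pose [0.5649 0.0129 0.0939] [ 180.    -0.4 -174.1] shift [-0.0033  0.0016  0.0209]
```

>>> servo_tool(force=50, moves=[[[0,0,0],[-0.001,0.002,0.012],60],[[0,0,0],[0,0,0.01],60],[[0,0,0],[0,0,0],0],[[0,0,0],[0,0,0],0],[[0,0,0],[0,0,0],0],[[0,0,0],[0,0,0],0],[[0,0,0],[0,0,0],0],[[0,0,0],[0,0,0],0],[[0,0,0],[0,0,0],0]])

```text
time: 20.05
ee_pos: [0.5685, 0.0161, 0.0773]
tcp_rot: [-180.0, 0.1, -174.0]
wrist_force: [-0.7, -2.2, 5.2]
opening: 0.0142
grasp_force: 48.9
```

>>> servo_tool(moves=[[[0,0,0],[0.006,0,0],0],[[0,0,0],[0.01,0,0],0],[[0,0,0],[0.013,0,0],0],[[0,0,0],[0.014,0,0],0],[[0,0,0],[0.014,0,0],0],[[0,0,0],[0.014,0,0],0],[[0,0,0],[0.014,0,0],0],[[0,0,0],[0.014,0,0],0],[[0,0,0],[0.012,0,0],0],[[0,0,0],[0.008,0,0],0],[[0,0,0],[0.004,0,0],0],[[0,0,0],[0.002,0,0],0]])

```text
time: 21.25
ee_pos: [0.4492, 0.0033, 0.0775]
tcp_rot: [-179.9, 0.7, -174.0]
wrist_force: [37.4, -0.4, -19.0]
opening: 0.0137
grasp_force: 48.8
```

>>> servo_tool(moves=[[[0,0,0],[0,0,0],0],[[0,0,0],[0,0,0],30],[[0,0,0],[0,0,0],60],[[0,0,0],[0,0,0],60],[[0,0,0],[0,0,0],60],[[0,0,0],[0,0,0],60],[[0,0,0],[0,0,-0.03],60],[[0,0,0],[0,0,-0.04],60],[[0,0,0],[0,0,-0.04],60],[[0,0,0],[0,-0.04,0],60],[[0,0,0],[0,-0.04,0],60],[[0,0,0],[0,0,0],60]])

```text
time: 22.45
ee_pos: [0.4524, -0.0794, 0.1863]
tcp_rot: [-179.9, 0.0, -174.1]
wrist_force: [-0.4, 0.9, -0.4]
opening: 0.0514
grasp_force: 0.0
```

```bash
python3 - <<'E'
from h import *
np.set_printoptions(precision=4,suppress=True)
im,d=snap("side","s7.png");P=cloud(d,"side")
for n in("capsule_a","tray_post","crate"): print("side",n,[(round(r["score"],2),world(r["xyz"],"side").round(4)) for r in mark_of(n,"side")])
im,d=snap("top");P=cloud(d,"top")
for n in("capsule_a","tray_post","crate"): print("top",n,[(round(r["score"],2),world(r["xyz"],"top").round(4)) for r in mark_of(n,"top")])
def sel(c,r,z0,z1,name):
    m=(np.hypot(P[...,0]-c[0],P[...,1]-c[1])<r)&(P[...,2]>z0)&(P[...,2]<z1)
    q=P[m][:,:2].astype(np.float32)
    if len(q)>3: print(name,len(q),q.mean(0),cv2.minAreaRect(q))
sel((.493,-.322),.09,.018,.034,"crate")
sel((.525,-.056),.025,.055,.07,"cap0");sel((.518,.01),.025,.055,.07,"cap1")
go(.525,-.056,.13)
E
```

```text
side capsule_a [(0.56, array([0.5242, 0.0165, 0.035 ])), (0.46, array([ 0.5335, -0.0554,  0.0354]))]
side tray_post [(0.61, array([0.4469, 0.0056, 0.0791]))]
side crate [(0.63, array([ 0.453 , -0.2966,  0.0018]))]
top capsule_a [(0.39, array([0.5229, 0.0092, 0.0348]))]
top tray_post [(0.72, array([ 0.4517, -0.0021,  0.0805])), (0.34, array([0.5237, 0.0053, 0.0355]))]
top crate [(0.68, array([ 0.4495, -0.2992,  0.0008]))]
crate 377 [ 0.4568 -0.3112] ((0.45484408736228943, -0.3114936351776123), (0.08273611962795258, 0.09872239828109741), 80.1025619506836)
cap0 4 [ 0.5327 -0.0438] ((0.5322079658508301, -0.0433204248547554), (0.004161167424172163, 0.019645733758807182), 78.90291595458984)
cap1 22 [0.523  0.0126] ((0.5235387682914734, 0.011149520985782146), (0.02571483887732029, 0.02625367045402527), 88.47907257080078)
pose [ 0.4521 -0.0756  0.1863] [ 180.     0.  -173.9] shift [-0.0745  0.0117  0.0563]
```

View pics/s7.png

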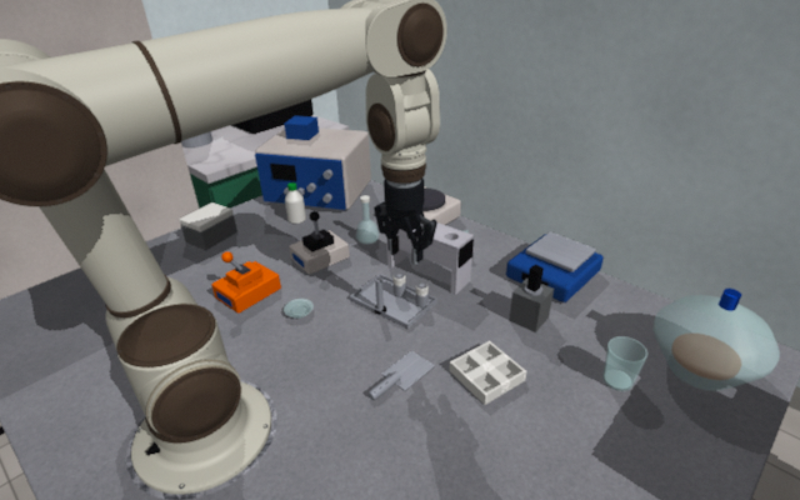

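Both capsules stand upright on the tray, and the crate has been knocked to about (0.450, −0.298). Grasping the first capsule.

>>> servo_tool(moves=[[[0,0,0],[-0.04,0.006,0],65],[[0,0,0],[-0.04,0.006,0],65],[[0,0,0],[0,0,0],65],[[0,0,0],[0,0,0.04],65],[[0,0,0],[0,0,0.04],65],[[0,0,0],[0,0,0.03],65],[[0,0,0],[0,0,0],65],[[0,0,0],[0,0,0],65]])

```text
time: 23.65
ee_pos: [0.5302, -0.0557, 0.0772]
tcp_rot: [180.0, -0.0, -173.9]
wrist_force: [0.4, 1.1, 0.8]
opening: 0.0557
grasp_force: 0.0
```

```bash
python3 - <<'E'
from h import *
go(.530,-.055,.034)
im,d=snap("side");u,v=map(int,proj([.525,-.03,.05],"side"))
cv2.imwrite("pics/m8.png",cv2.resize(im[v-40:v+40,u-50:u+50,::-1],(600,480),interpolation=cv2.INTER_CUBIC))
E
```

```text
pose [ 0.5302 -0.0557  0.0772] [ 180.    -0.  -173.9] shift [0.0002 0.0007 0.0432]
```

View pics/m8.png

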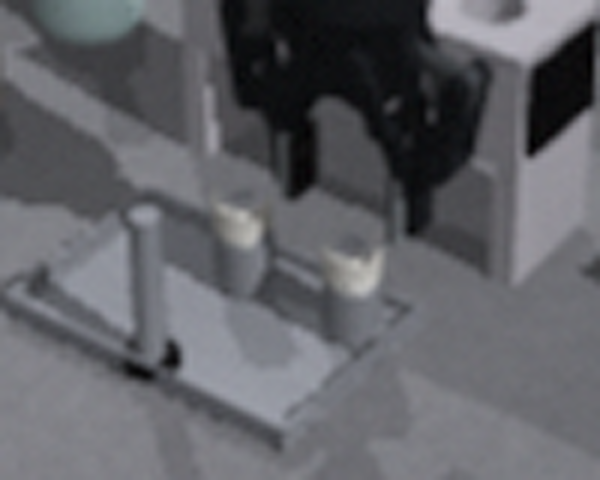

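The open fingers straddle the right-hand capsule (350,260). Descending to grip it.

>>> servo_tool(force=40, moves=[[[0,0,0],[0,0,0.02],65],[[0,0,0],[0,0,0.015],65],[[0,0,0],[0,0,0.008],65],[[0,0,0],[0,0,0],65],[[0,0,0],[0,0,0],0],[[0,0,0],[0,0,0],0],[[0,0,0],[0,0,0],0],[[0,0,0],[0,0,0],0],[[0,0,0],[0,0,0],0],[[0,0,0],[0,0,0],0]])

```text
time: 24.7
ee_pos: [0.531, -0.056, 0.0342]
tcp_rot: [-180.0, 0.1, -174.0]
wrist_force: [0.5, 1.6, 6.3]
opening: 0.0284
grasp_force: 39.5
```

>>> servo_tool(moves=[[[0,0,0],[0,0,-0.02],0],[[0,0,0],[0,0,-0.04],0],[[0,0,0],[0,0,-0.04],0],[[0,0,0],[0.01,-0.04,0],0],[[0,0,0],[0,0,0],0],[[0,0,0],[0,0,0],0]])

```text
time: 25.3
ee_pos: [0.5244, -0.0973, 0.133]
tcp_rot: [180.0, -0.0, -174.0]
wrist_force: [-0.7, -0.3, -1.9]
opening: 0.0289
grasp_force: 39.9
```

```bash
python3 - <<'E'
from h import *
np.set_printoptions(precision=4,suppress=True)
im,d=snap("side");
for n in("capsule_a","crate"): print("side",n,[(round(r["score"],2),world(r["xyz"],"side").round(4)) for r in mark_of(n,"side")])
P=cloud(d,"side")
for dd,PP in(("side",P),("top",cloud(snap("top")[1],"top"))):
    m=(np.hypot(PP[...,0]-.45,PP[...,1]+.298)<.085)&(PP[...,2]>.018)&(PP[...,2]<.034)
    q=PP[m][:,:2].astype(np.float32); print(dd,len(q),cv2.minAreaRect(q),cv2.minAreaRect(q[np.hypot(*(q-[.45,-.298]).T)<.079]))
print([(round(r["score"],2),world(r["xyz"],"top").round(4)) for r in mark_of("crate","top")])
go(.45,-.298)
E
```

```text
side capsule_a [(0.58, array([0.5243, 0.0177, 0.0374])), (0.51, array([ 0.5251, -0.0947,  0.1302]))]
side crate [(0.81, array([ 0.4517, -0.2978,  0.    ])), (0.75, array([0.6381, 0.0924, 0.1364]))]
side 1021 ((0.4537259042263031, -0.29545074701309204), (0.10858352482318878, 0.11076352000236511), 77.51912689208984) ((0.4537259042263031, -0.29545074701309204), (0.10858352482318878, 0.11076352000236511), 77.51912689208984)
top 513 ((0.4523000717163086, -0.29744139313697815), (0.10688836872577667, 0.10635188221931458), 77.65715789794922) ((0.4523000717163086, -0.29744139313697815), (0.10688836872577667, 0.10635188221931458), 77.65715789794922)
[(0.93, array([ 0.4487, -0.3003,  0.0026])), (0.31, array([ 0.5944,  0.5153, -0.0022]))]
pose [ 0.5246 -0.0962  0.1328] [ 180.    -0.  -173.9] shift [ 0.0956 -0.1928 -0.    ]
```

Capsule held and the crate measured: centre (0.452, −0.2975), yaw −12.4°. Going over its (+x, −y) cell at (0.474, −0.332).

>>> servo_tool(moves=[[[0,0,0],[0.0151,-0.0458,0],0],[[0,0,0],[0.0151,-0.0458,0],0],[[0,0,0],[0.0151,-0.0458,0],0],[[0,0,0],[0.0151,-0.0458,0],0],[[0,0,0],[0.0151,-0.0458,0],0],[[0,0,0],[0,0,0.02],0],[[0,0,0],[0,0,0.02],0],[[0,0,0],[0,0,0],0],[[0,0,0],[0,0,0],0]])

```text
time: 26.45
ee_pos: [0.4738, -0.3319, 0.0933]
tcp_rot: [180.0, -0.0, -173.9]
wrist_force: [0.6, 0.1, -1.2]
opening: 0.0288
grasp_force: 40.2
```

```bash
python3 - <<'E'
from h import *
go(.474,-.332,.0345)
im,d=snap("side");u,v=map(int,proj([.46,-.31,.06],"side"))
cv2.imwrite("pics/m9.png",cv2.resize(im[v-50:v+50,u-62:u+63,::-1],(600,480),interpolation=cv2.INTER_CUBIC))
print([(round(r["score"],2),world(r["xyz"],"side").round(4)) for r in mark_of("capsule_a","side")],[(round(r["score"],2),world(r["xyz"],"side").round(4)) for r in mark_of("crate","side")])
E
```

```text
pose [ 0.4738 -0.3319  0.0933] [ 180.    -0.  -173.9] shift [-0.0002 -0.0001  0.0588]
[(0.79, array([ 0.4756, -0.329 ,  0.0928])), (0.69, array([0.5226, 0.0139, 0.0353])), (0.61, array([ 0.6579,  0.2715, -0.0049]))] [(0.84, array([ 4.501e-01, -2.948e-01, -4.000e-04]))]
```

View pics/m9.png

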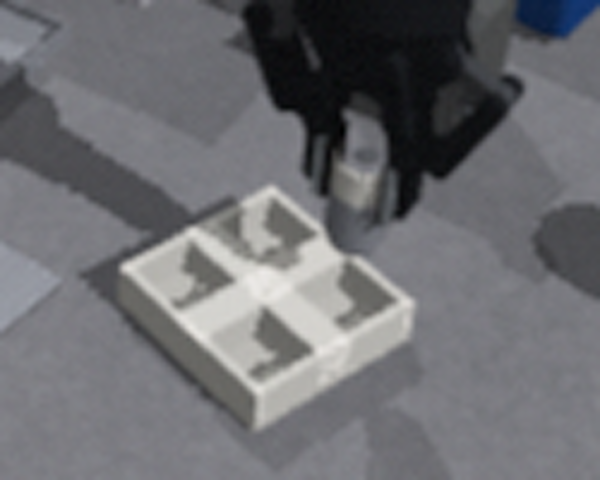

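The capsule hangs above the right-hand cell. I'll check the cell's alignment numerically.

```bash
python3 - <<'E'
from h import *
u0,v0=map(int,proj([.46,-.31,.06],"side"))
f=lambda X:((proj(X,"side")-[u0-62,v0-50])*4.8).round(0)
print("base",f([.474,-.332,.005]),"topplane",f([.474,-.332,.026]))
c=np.array([.452,-.2975]);a=np.radians(-12.35);R=np.array([[np.cos(a),-np.sin(a)],[np.sin(a),np.cos(a)]])
for s in((1,1),(1,-1),(-1,-1),(-1,1)):print(s,f([*(c+R@np.array(s)*.053),.026]))
E
```

```text
base [340. 324.] topplane [344. 295.]
(1, 1) [269. 186.]
(1, -1) [412. 303.]
(-1, -1) [255. 397.]
(-1, 1) [117. 267.]
```

The predicted crate corners match the picture within a few pixels, so I'll lower and release.

>>> servo_tool(moves=[[[0,0,0],[0,0,0.02],0],[[0,0,0],[0,0,0.015],0],[[0,0,0],[0,0,0.012],0],[[0,0,0],[0,0,0.008],0],[[0,0,0],[0,0,0.003],0],[[0,0,0],[0,0,0],0],[[0,0,0],[0,0,0],0]])

```text
time: 27.3
ee_pos: [0.474, -0.3326, 0.0359]
tcp_rot: [-180.0, 0.0, -174.0]
wrist_force: [-0.6, 0.5, -0.9]
opening: 0.0289
grasp_force: 40.3
```

>>> servo_tool(moves=[[[0,0,0],[0,0,0],50],[[0,0,0],[0,0,0],60],[[0,0,0],[0,0,0],60],[[0,0,0],[0,0,0],60],[[0,0,0],[0,0,-0.03],60],[[0,0,0],[0,0,-0.045],60],[[0,0,0],[0,0,-0.025],60],[[0,0,0],[-0.015,0.045,0],65],[[0,0,0],[-0.015,0.045,0],65],[[0,0,0],[-0.015,0.045,0],65],[[0,0,0],[-0.015,0.045,0],65],[[0,0,0],[0,0.045,0],65]])

```text
time: 28.5
ee_pos: [0.5105, -0.1005, 0.1352]
tcp_rot: [-180.0, 0.0, -173.9]
wrist_force: [0.2, -0.0, 0.2]
opening: 0.0553
grasp_force: 0.0
```

```bash
python3 - <<'E'
from h import *
go(.523,.011,.09)
im,d=snap("side")
print([(round(r["score"],2),world(r["xyz"],"side").round(4)) for r in mark_of("capsule_a","side")],[(round(r["score"],2),world(r["xyz"],"side").round(4)) for r in mark_of("crate","side")])
im,d=snap("top");P=cloud(d,"top")
m=(np.hypot(P[...,0]-.452,P[...,1]+.2975)<.085)&(P[...,2]>.018)&(P[...,2]<.034)
print(cv2.minAreaRect(P[m][:,:2].astype(np.float32)))
for c in((.474,-.332),(.523,.011)):
    m=(np.hypot(P[...,0]-c[0],P[...,1]-c[1])<.03)&(P[...,2]>.05)&(P[...,2]<.07);q=P[m];print(len(q),q.mean(0) if len(q) else 0, cv2.minAreaRect(q[:,:2].astype(np.float32)) if len(q) else 0)
E
```

```text
pose [ 0.5105 -0.1005  0.1352] [-180.     0.  -173.9] shift [-0.0242  0.1095  0.0452]
[(0.7, array([ 0.475 , -0.329 ,  0.0346])), (0.66, array([0.5241, 0.015 , 0.0358]))] [(0.57, array([ 0.4524, -0.298 ,  0.0034]))]
((0.4497200846672058, -0.30694809556007385), (0.09049105644226074, 0.10622162371873856), 76.59880828857422)
27 [ 0.47312951 -0.32887098  0.05912558] ((0.473503977060318, -0.33174240589141846), (0.028997329995036125, 0.025472957640886307), 88.01512908935547)
22 [0.52319247 0.0126181  0.06015841] ((0.5237634181976318, 0.011175698600709438), (0.02579246461391449, 0.025712469592690468), 88.19998931884766)
```

Capsule 1 stands in its cell. Getting the second.

>>> servo_tool(moves=[[[0,0,0],[-0.0083,0.0367,0],65],[[0,0,0],[-0.0083,0.0367,0],65],[[0,0,0],[-0.0083,0.0366,0],65],[[0,0,0],[0,0,0],65],[[0,0,0],[0,0,0.03],65],[[0,0,0],[0,0,0.03],65],[[0,0,0],[0,0,0.025],65],[[0,0,0],[0,0,0.016],65],[[0,0,0],[0,0,0],65],[[0,0,0],[0,0,0],65]])

```text
time: 29.7
ee_pos: [0.5231, 0.0084, 0.0347]
tcp_rot: [-180.0, -0.0, -174.0]
wrist_force: [1.3, 0.6, 0.3]
opening: 0.0553
grasp_force: 0.0
```

>>> servo_tool(moves=[[[0,0,0],[0,0,0],0],[[0,0,0],[0,0,0],0],[[0,0,0],[0,0,0],0],[[0,0,0],[0,0,0],0],[[0,0,0],[0,0,0],0],[[0,0,0],[0,0,0],0]])

```text
time: 30.3
ee_pos: [0.5238, 0.0094, 0.0356]
tcp_rot: [-179.9, 0.1, -174.0]
wrist_force: [0.0, -1.3, 7.0]
opening: 0.0292
grasp_force: 38.9
```

>>> servo_tool(moves=[[[0,0,0],[0,0,-0.02],0],[[0,0,0],[0,0,-0.04],0],[[0,0,0],[0,0,-0.04],0],[[0,0,0],[0.0204,-0.0435,0],0],[[0,0,0],[0.0204,-0.0435,0],0],[[0,0,0],[0.0204,-0.0435,0],0],[[0,0,0],[0.0204,-0.0435,0],0],[[0,0,0],[0.0204,-0.0435,0],0],[[0,0,0],[0.0204,-0.0435,0],0],[[0,0,0],[0,0,0.03],0],[[0,0,0],[0,0,0],0],[[0,0,0],[0,0,0],0]])

```text
time: 31.5
ee_pos: [0.4283, -0.2622, 0.1043]
tcp_rot: [179.9, -0.1, -173.9]
wrist_force: [-0.1, 0.9, -1.4]
opening: 0.0288
grasp_force: 40.0
```

```bash
python3 - <<'E'
from h import *
go(.430,-.263,.036)
im,d=snap("side")
print([(round(r["score"],2),world(r["xyz"],"side").round(4)) for r in mark_of("capsule_a","side")],[(round(r["score"],2),world(r["xyz"],"side").round(4)) for r in mark_of("crate","side")])
E
```

```text
pose [ 0.4283 -0.2622  0.1043] [ 1.799e+02 -1.000e-01 -1.739e+02] shift [-0.0016 -0.001   0.0683]
[(0.55, array([ 0.4752, -0.3314,  0.032 ])), (0.45, array([ 0.432 , -0.2572,  0.1063])), (0.44, array([ 0.6524, -0.0445,  0.1372]))] [(0.96, array([ 0.4521, -0.2965,  0.0005]))]
```

>>> servo_tool(moves=[[[0,0,0],[-0.001,-0.001,0.02],0],[[0,0,0],[0,0,0.02],0],[[0,0,0],[0,0,0.014],0],[[0,0,0],[0,0,0.008],0],[[0,0,0],[0,0,0.004],0],[[0,0,0],[0,0,0.0025],0],[[0,0,0],[0,0,0],0],[[0,0,0],[0,0,0],0]])

```text
time: 32.45
ee_pos: [0.4301, -0.2639, 0.0364]
tcp_rot: [-180.0, 0.0, -174.0]
wrist_force: [0.2, 1.1, -0.6]
opening: 0.0289
grasp_force: 40.0
```

>>> servo_tool(moves=[[[0,0,0],[0,0,0],50],[[0,0,0],[0,0,0],60],[[0,0,0],[0,0,0],60],[[0,0,0],[0,0,0],60],[[0,0,0],[0,0,-0.03],60],[[0,0,0],[0,0,-0.045],60],[[0,0,0],[0,0,-0.045],60],[[0,0,0],[0,0.045,0],65],[[0,0,0],[0,0.045,0],65],[[0,0,0],[0,0.045,0],65],[[0,0,0],[0,0,0],60],[[0,0,0],[0,0,0],60]])

```text
time: 33.65
ee_pos: [0.4157, -0.1288, 0.1561]
tcp_rot: [-180.0, 0.1, -173.8]
wrist_force: [0.2, -0.2, 0.1]
opening: 0.0513
grasp_force: 0.0
```

```bash
python3 - <<'E'
from h import *
go(.4485,.0025,.076)
im,d=snap("side","s10.png")
print([(round(r["score"],2),world(r["xyz"],"side").round(4)) for r in mark_of("capsule_a","side")],[(round(r["score"],2),world(r["xyz"],"side").round(4)) for r in mark_of("tray_post","side")])
im,d=snap("top")
print([(round(r["score"],2),world(r["xyz"],"top").round(4)) for r in mark_of("capsule_a","top")])
E
```

```text
pose [ 0.4157 -0.1288  0.1561] [-1.800e+02  1.000e-01 -1.738e+02] shift [-0.0467  0.127   0.0801]
[(0.67, array([ 0.4754, -0.3305,  0.0331])), (0.59, array([ 0.4307, -0.2558,  0.0351]))] [(0.77, array([0.4462, 0.0048, 0.0827]))]
[(0.69, array([6.437e-01, 2.440e-02, 4.000e-04])), (0.63, array([0.6414, 0.0258, 0.1344]))]
```

View pics/s10.png

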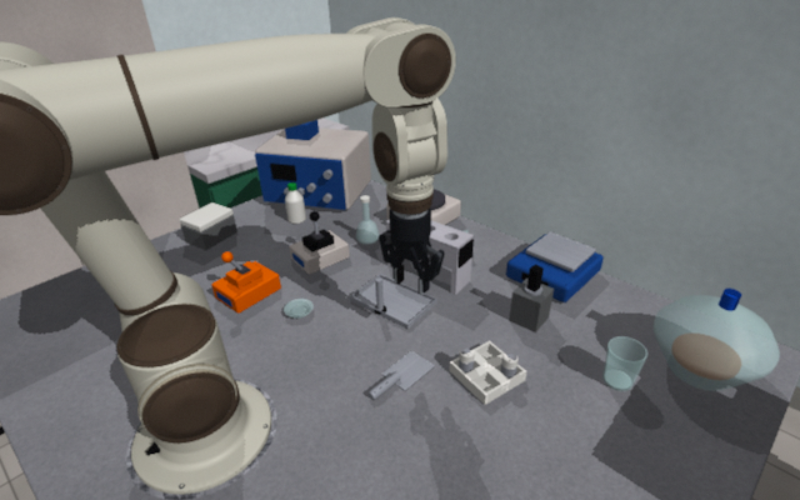

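Both capsules stand in the crate at diagonal cells. Now the tray: grip the post and push it home.

>>> servo_tool(force=50, moves=[[[0,0,0],[-0.0156,0.0423,0],60],[[0,0,0],[-0.0156,0.0423,0],60],[[0,0,0],[-0.0155,0.0424,0],60],[[0,0,0],[0,0,0],60],[[0,0,0],[0,0,0.03],60],[[0,0,0],[0,0,0.03],60],[[0,0,0],[0,0,0.019],60],[[0,0,0],[0,0,0],60],[[0,0,0],[0,0,0],0],[[0,0,0],[0,0,0],0],[[0,0,0],[0,0,0],0],[[0,0,0],[0,0,0],0]])

```text
time: 35.1
ee_pos: [0.4493, 0.0031, 0.0785]
tcp_rot: [179.8, 0.1, -173.9]
wrist_force: [-1.6, 9.6, 4.1]
opening: 0.014
grasp_force: 48.8
```

>>> servo_tool(moves=[[[0,0,0],[0,0,0],0],[[0,0,0],[0,0,0],0],[[0,0,0],[0,0,0],0]])

```text
time: 35.4
ee_pos: [0.4493, 0.0032, 0.0785]
tcp_rot: [179.8, 0.1, -173.9]
wrist_force: [-2.3, 9.6, 4.2]
opening: 0.0138
grasp_force: 48.8
```

>>> servo_tool(moves=[[[0,0,0],[-0.008,0,0],0],[[0,0,0],[-0.014,0,0],0],[[0,0,0],[-0.016,0,0],0],[[0,0,0],[-0.016,0,0],0],[[0,0,0],[-0.016,0,0],0],[[0,0,0],[-0.016,0,0],0],[[0,0,0],[-0.014,0,0],0],[[0,0,0],[-0.01,0,0],0],[[0,0,0],[-0.007,0,0],0],[[0,0,0],[-0.005,0,0],0],[[0,0,0],[-0.002,0,0],0],[[0,0,0],[0,0,0],0]])

```text
time: 36.6
ee_pos: [0.573, 0.0164, 0.0785]
tcp_rot: [179.8, 0.2, -173.9]
wrist_force: [-0.6, 9.3, 3.0]
opening: 0.0139
grasp_force: 48.9
```

>>> servo_tool(moves=[[[0,0,0],[-0.002,0,0],0],[[0,0,0],[0,0,0],0],[[0,0,0],[0,0,0],0]])

```text
time: 36.9
ee_pos: [0.5736, 0.0164, 0.0785]
tcp_rot: [179.8, 0.0, -173.9]
wrist_force: [-7.9, 7.8, 6.7]
opening: 0.0137
grasp_force: 49.4
```

>>> servo_tool(moves=[[[0,0,0],[-0.0025,0,0],0],[[0,0,0],[0,0,0],0],[[0,0,0],[0,0,0],0]])

```text
time: 37.2
ee_pos: [0.5737, 0.0165, 0.0785]
tcp_rot: [179.8, -0.3, -173.9]
wrist_force: [-21.2, 7.8, 13.8]
opening: 0.0139
grasp_force: 50.1
```

The tray is at its stop (21 N). Relax, release, and move to the white cutout's lever.

>>> servo_tool(force=25, moves=[[[0,0,0],[0.004,0,0],0],[[0,0,0],[0,0,0],30],[[0,0,0],[0,0,0],60],[[0,0,0],[0,0,0],60],[[0,0,0],[0,0,0],60],[[0,0,0],[0,0,0],60],[[0,0,0],[0,0,-0.03],60],[[0,0,0],[0,0,-0.045],60],[[0,0,0],[0,0,-0.045],60],[[0,0,0],[0,0,-0.03],60],[[0,0,7],[0,0,0],60],[[0,0,7],[0,0,0],60]])

```text
time: 38.4
ee_pos: [0.573, 0.0148, 0.2281]
tcp_rot: [180.0, 0.1, 171.8]
wrist_force: [0.5, 0.5, -0.4]
opening: 0.0509
grasp_force: 0.0
```

>>> servo_tool(moves=[[[0,0,0],[0,0,0],60],[[0,0,0],[0.02,0.04,0],60],[[0,0,0],[0.02,0.04,0],60],[[0,0,0],[0,0.04,0],60],[[0,0,0],[0,0.04,0],60],[[0,0,0],[0,0,0],60]])

```text
time: 39.0
ee_pos: [0.5548, 0.1827, 0.2258]
tcp_rot: [180.0, -0.1, 172.5]
wrist_force: [-0.3, 0.0, -0.9]
opening: 0.0513
grasp_force: 0.0
```

```bash
python3 - <<'E'
from h import *
im,d=snap("top");P=cloud(d,"top")
print([(round(r["score"],2),world(r["xyz"],"top").round(4)) for r in mark_of("lever_tip","top")],[(round(r["score"],2),world(r["xyz"],"top").round(4)) for r in mark_of("tray_post","top")])
im,d=snap("side")
print([(round(r["score"],2),world(r["xyz"],"side").round(4)) for r in mark_of("lever_tip","side")])
go(.499,.289,.1135)
E
```

```text
[(0.52, array([0.2537, 0.296 , 0.1236])), (0.18, array([6.412e-01, 2.130e-02, 1.000e-04]))] [(0.93, array([0.5721, 0.0133, 0.0789]))]
[(0.56, array([0.5015, 0.2924, 0.1307])), (0.44, array([0.2495, 0.3083, 0.1199]))]
pose [0.555  0.1779 0.2268] [-180.    -0.   172.1] shift [0.0708 0.1023 0.1133]
```

>>> servo_tool(moves=[[[0,0,0],[0.0236,0.0341,0],70],[[0,0,0],[0.0236,0.0341,0],70],[[0,0,0],[0.0236,0.0341,0],70],[[0,0,0],[0,0,0],70],[[0,0,0],[0,0,0.04],70],[[0,0,0],[0,0,0.02],70],[[0,0,0],[0,0,0],70],[[0,0,0],[0,0,0],70],[[0,0,0],[0,0,0],70]])

```text
time: 40.15
ee_pos: [0.4998, 0.2896, 0.1686]
tcp_rot: [179.9, 0.1, 172.0]
wrist_force: [0.3, 0.5, -0.2]
opening: 0.06
grasp_force: 0.0
```

```bash
python3 - <<'E'
from h import *
go(.4995,.289,.1135)
im,d=snap("side");u,v=map(int,proj([.5,.29,.13],"side"))
cv2.imwrite("pics/m11.png",cv2.resize(im[v-35:v+35,u-44:u+44,::-1],(600,480),interpolation=cv2.INTER_CUBIC))
E
```

```text
pose [0.4998 0.2896 0.1686] [1.799e+02 1.000e-01 1.720e+02] shift [ 0.0002 -0.0006  0.0551]
```

View pics/m11.png

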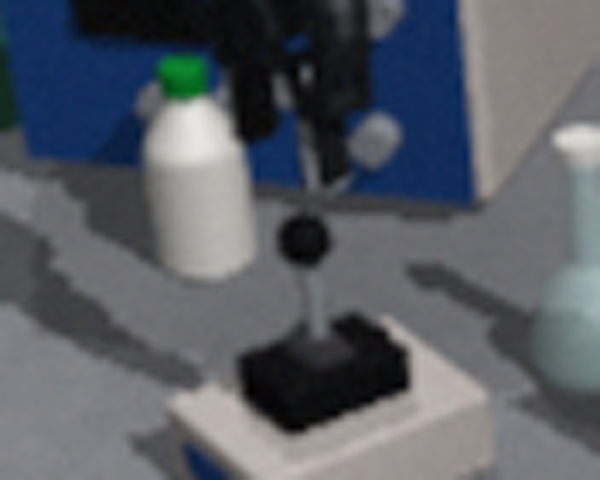

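The fingers are centred above the near-upright lever ball (305,240). Descend and grip it lightly.

>>> servo_tool(force=25, moves=[[[0,0,0],[0,0,0.025],70],[[0,0,0],[0,0,0.02],70],[[0,0,0],[0,0,0.01],70],[[0,0,0],[0,0,0],70],[[0,0,0],[0,0,0],20],[[0,0,0],[0,0,0],0],[[0,0,0],[0,0,0],0],[[0,0,0],[0,0,0],0],[[0,0,0],[0,0,0],0],[[0,0,0],[0,0,0],0],[[0,0,0],[0,0,0],0],[[0,0,0],[0,0,0],0]])

```text
time: 41.4
ee_pos: [0.4998, 0.2913, 0.1135]
tcp_rot: [179.8, 0.1, 172.1]
wrist_force: [-0.3, 5.3, 2.4]
opening: 0.0244
grasp_force: 24.6
```

>>> servo_tool(moves=[[[0,0,0],[0.006,0,0.0003],0],[[0,0,0],[0.006,0,0.0008],0],[[0,0,0],[0.006,0,0.0015],0],[[0,0,0],[0.006,0,0.002],0],[[0,0,0],[0.005,0,0.0023],0],[[0,0,0],[0.003,0,0.0015],0],[[0,0,0],[0.003,0,0],0],[[0,0,0],[0,0,0],0],[[0,0,0],[0,0,0],0]])

```text
time: 42.3
ee_pos: [0.4658, 0.2962, 0.1046]
tcp_rot: [179.8, 0.2, 172.1]
wrist_force: [5.9, 5.7, -2.9]
opening: 0.0243
grasp_force: 25.3
```

>>> servo_tool(moves=[[[0,0,0],[0.003,0,0.0005],0],[[0,0,0],[0.002,0,0],0],[[0,0,0],[0,0,0],0],[[0,0,0],[0,0,0],0]])

```text
time: 42.7
ee_pos: [0.4627, 0.2966, 0.1044]
tcp_rot: [179.8, 0.4, 172.0]
wrist_force: [15.4, 4.4, -4.8]
opening: 0.0241
grasp_force: 25.0
```

```bash
python3 - <<'E'
from h import *
snap("side");print(get_obs()["wrist_force"],get_obs()["ee_pos"],[(round(r["score"],2),world(r["xyz"],"side").round(4)) for r in mark_of("lever_tip","side")])
E
```

```text
[15.42727083  3.2543645  -5.52251605] [0.46274116 0.29656898 0.10439978] [(0.6, array([0.2495, 0.3026, 0.1199])), (0.51, array([ 5.055e-01,  2.891e-01, -1.000e-04])), (0.46, array([0.4701, 0.2951, 0.1198]))]
```

Lever at the off stop (15 N, ball at its predicted x of 0.470). Now fully on.

>>> servo_tool(moves=[[[0,0,0],[-0.004,0,0],0],[[0,0,0],[-0.008,0,-0.0037],0],[[0,0,0],[-0.008,0,-0.0024],0],[[0,0,0],[-0.008,0,-0.0014],0],[[0,0,0],[-0.008,0,-0.0004],0],[[0,0,0],[-0.008,0,0.0006],0],[[0,0,0],[-0.008,0,0.0017],0],[[0,0,0],[-0.008,0,0.0027],0],[[0,0,0],[-0.006,0,0.0029],0],[[0,0,0],[-0.003,0,0],0],[[0,0,0],[0,0,0],0],[[0,0,0],[0,0,0],0]])

```text
time: 44.0
ee_pos: [0.5282, 0.2872, 0.1036]
tcp_rot: [179.8, 0.0, 172.1]
wrist_force: [0.7, 6.9, -0.2]
opening: 0.0243
grasp_force: 30.0
```

>>> servo_tool(moves=[[[0,0,0],[-0.003,0,0],0],[[0,0,0],[0,0,0],0],[[0,0,0],[0,0,0],0]])

```text
time: 44.3
ee_pos: [0.5286, 0.2872, 0.1035]
tcp_rot: [179.9, -0.3, 172.2]
wrist_force: [-13.5, 8.2, 3.8]
opening: 0.0239
grasp_force: 30.2
```

```bash
python3 - <<'E'
from h import *
snap("side");print(get_obs()["wrist_force"],get_obs()["ee_pos"],[(round(r["score"],2),world(r["xyz"],"side").round(4)) for r in mark_of("lever_tip","side")])
E
```

```text
[-12.86471728   8.89201965   4.12795226] [0.52854272 0.28718983 0.10342529] [(0.62, array([0.248 , 0.3049, 0.1196])), (0.57, array([0.5305, 0.2876, 0.1215]))]
```

>>> servo_tool(moves=[[[0,0,0],[-0.003,0,0],0],[[0,0,0],[0,0,0],0],[[0,0,0],[0.003,0,0],0],[[0,0,0],[0,0,0],40],[[0,0,0],[0,0,0],70],[[0,0,0],[0,0,0],70],[[0,0,0],[0,0,0],70],[[0,0,0],[0,0,0],70],[[0,0,0],[0,0,-0.03],70],[[0,0,0],[0,0,-0.045],70],[[0,0,0],[0,0,-0.045],70],[[0,0,0],[0.03,-0.04,-0.02],70]])

```text
time: 45.6
ee_pos: [0.5016, 0.2551, 0.2438]
tcp_rot: [179.9, 0.2, 172.1]
wrist_force: [-0.6, -0.9, 0.4]
opening: 0.0599
grasp_force: 0.0
```

```bash
python3 - <<'E'
from h import *
im,d=snap("side","s12.png")
for n in("lever_tip","tray_post","capsule_a","rod_grip"):print(n,[(round(r["score"],2),world(r["xyz"],"side").round(4)) for r in mark_of(n,"side")])
E
```

```text
lever_tip [(0.48, array([0.2511, 0.306 , 0.1224])), (0.4, array([0.5365, 0.2879, 0.1216]))]
tray_post [(0.71, array([0.5743, 0.0199, 0.0812])), (0.38, array([0.5932, 0.5173, 0.0025]))]
capsule_a [(0.7, array([ 0.4759, -0.3294,  0.0309])), (0.54, array([ 0.4326, -0.252 ,  0.0327]))]
rod_grip [(0.65, array([ 0.6586, -0.2663,  0.109 ])), (0.4, array([ 0.6589,  0.271 , -0.0053]))]
```

View pics/s12.png

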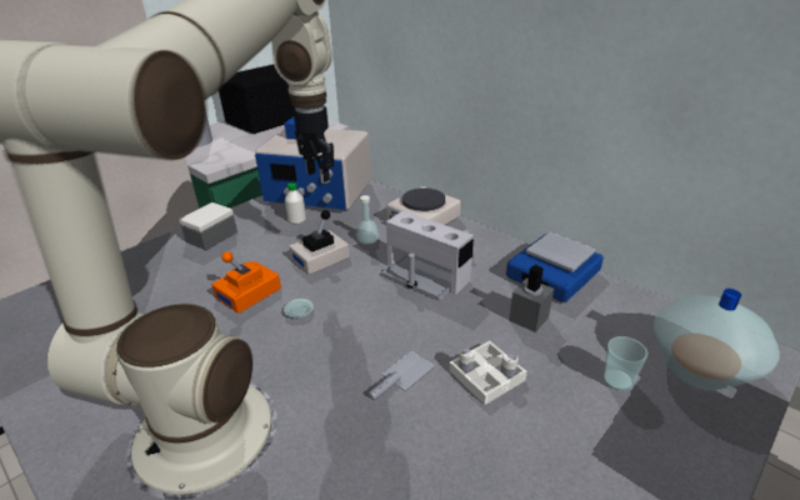

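The lever leans fully on at (325,215), the tray is home, the rod is in its stand, both capsules stand in the crate, and the robot is clear. Handing in.

>>> servo_tool(moves=[[[0,0,0],[0,0,0],70],[[0,0,0],[0,0,0],70],[[0,0,0],[0,0,0],70]])

```text
time: 46.15
ee_pos: [0.498, 0.2528, 0.2406]
tcp_rot: [-180.0, -0.1, 172.1]
wrist_force: [0.3, 0.0, 0.3]
opening: 0.0602
grasp_force: 0.0
```

```bash
python3 -c "
from workcell import job_done
print(job_done())"
```

```text
the job is handed in; nothing more can be done
None
```

I handed the job in at about 46 s; no verdict came back. The two capsules present (bore2 was empty) were driven out with the rod and stand upright in separate crate cells, the rod is back in its stand, the tray is fully home, and the white cutout's lever was pushed to its off stop and then its on stop.

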